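Clear the lapping plate into its drawer

ROBOT

A 6-joint arm with a two-finger parallel gripper is mounted at the origin on the work surface. World frame = base frame: x ahead of the robot, y to its left, z up, the work surface at z = 0. Lengths are in m, angles in degrees, forces in N, time in s.
With the tool pointing down it reaches from about 0.425 to 0.95 m from the base axis. Payload 3.5 kg.
Tool frame: the origin (TCP) lies midway between the tips of the shut fingers; the grasp point (between the pads) lies 19 mm behind it (env.grasp_offset is the z of the grasp point in the tool frame, in m); z points along the fingers, y is the line along which they close (so a half turn about z gives the same grasp; the last joint's range is limited). The gripper opens to 85 mm and grips with 20 to 120 N. Pads are 22 mm wide; open, the fingers measure 114 mm over their backs; the gripper's body (76 mm by 85 mm) begins 54 mm behind the grasp point. The pads swing forward as they close: fully open they stand 13 mm farther back than shut.
Start: joints at [63.369, 16.404, 90.338, -0, 73.258, -8.594], TCP at [0.209, 0.642, 0.231] pointing down, gripper open.
Joint ranges: [-158.93, 158.93], [-51.34, 127.21], [12.03, 142.37], [-87.48, 267.48], [13.55, 161.25], [-162.69, 162.69]. Speed limits (degrees/s): [159.86, 159.86, 180, 180, 180, 180].

INTERFACE

Orientations are given as a 3x3 rotation matrix whose columns are the frame's x, y, z axes.
In Python, from station import env gives the robot as it stands.
- The arm moves only by the tool drive_tool, never from a script. Its argument "targets" is a list of rows, each a list of 7 numbers: the shift along the tool's x, y, z in units of 25 mm (1.0 is 25 mm), then the turn, a rotation vector about the tool's x, y, z in units of 8 degrees (1.0 is 8 degrees), then the opening, from -1 (shut) to 1 (fully open), so that 0 is half open. In form: [[tx, ty, tz, ax, ay, az, jaw], ...]. A call has 1 to 12 rows; each row is the pose to reach, as a shift and turn from the pose commanded when the call began, along the tool's axes at that moment; what a row does not reach only later rows make up. A row lasts 1/10 s, in which the tool goes at most 50 mm and 8.59 degrees, less where a joint would pass 70% of its speed; a pose out of reach is approached as far as the arm can. A call with a gripper value outside its range is refused whole. The fingers move at their own pace and stop on an object; "grip_force" is the grip in N (left out, the last holds). Time passes only in rows, so rows that repeat a pose let the fingers close. It gives the time, the measured TCP pose, the force, the opening and the grip force at its end, in the units of the state.
- env.observe(): the state, without advancing time (a new reading comes with each control period).
- env.get_image(name): name is "scene" or "top"; returns a dict with "frame" (384x512x3 uint8, red, green, blue), "range_z" (384x512 float32, m along the optical axis (not along the pixel's ray), 0 where there is no reading), "K" (3x3 intrinsics, pixels), "camera_from_world" (4x4, takes a point from world to camera coordinates). Camera axes: x right, y up, looking along -z (the intrinsics and any distortion apply to the point x, -y, -z); pixel columns grow to the right and rows downward; lengths in m; the calibration is good to about 2 mm. A picture is of the moment at which its call begins.
- env.close_job(): hands the job in; it is judged then, once.
Trained networks look in a picture, given as the dict that the camera call returned (one of the last four; its "shot" number tells which), for a name from the list of things; names that differ only in an ending like _2 or _b are one class to them, and where a whole thing is asked for, a point or a joint stands for the part that bears it (a point fixed in the world has none). Each returns a list of dicts, best first, with "score" (0 to 1); they miss things now and then, are a little off and sometimes report something else, mostly with a low value. They report only what shows in the picture. A call takes as long as a camera call.
- env.masks_of(picture, label): "region" (384x512 bool, what is visible of it) and "bbox" ([left, top, right, bottom] in pixels, round what is visible of it).
- env.place_of(picture, label): "uv" ([column, row] in pixels: a listed point, or the origin of a listed thing).
The state is a dict: "clock": time; "q": joint angles; "qvel": joint speeds; "tau": joint torques, N m; "ee_pos": TCP position; "eef_rot": TCP orientation; "wrist_force": force on the tool from outside, world axes, zero at the start; "ft_torque": the same for the moment, N m; "opening": finger opening in m; "grip_force": force on a finger pad.
Only numpy, scipy, OpenCV 4.12 (cv2) and the standard library are available. Lean on these libraries where they do the work, as an engineer would, in place of code of your own. Each camera call takes 0.05 s, during which the arm holds its last target. There are 200 camera calls.

TASK

Sweep the three bronze valve discs across the lapping plate with your fingers, off its open edge into the open drawer, then push the drawer fully shut. The discs' lapped faces must stay unmarked, so do not pick them up, squeeze them or press hard on them, and leave the copper ring and the blued spool on the plate, and everything else on the bench, where they are.

Things in the scene. Friction and masses are not known exactly. Their poses are not given: they have to be found in the camera images.
- stand: fixed grey steel stand, 200 x 200 mm, carrying a dark cast-iron lapping plate (15 mm thick, flat top 61 mm above the bench). Origin: centre of its underside, at bench height. The drawer under the plate opens towards -x. On that side (x = -100 mm) the plate edge is bare; on the other three is a curb 8 mm high, inner faces at x = 94 and y = -94, 94 mm
- drawer (a joint): how far the shallow steel drawer in the stand stands open, in m: 0 fully shut (stop), 0.112 fully open. It starts about 0.10 to 0.11 open, slides with about 2 N of friction and stays where it is left
- drawer_in (a point): centre of the drawer's inner floor (10 mm above the bench; moves with the drawer, axes as the stand's). The tray inside is 184 mm along x and 180 mm along y, walls 30 mm high; all of it is below the plate's underside (46 mm above the bench). Open, 100 to 110 mm of it lies clear in front of the plate's open edge
- latch (a point): centre of the outer face of the flat brass latch plate (50 mm wide, 26 mm high), mid-front of the drawer, 27 mm above the bench, facing the stand's -x. The steel front (200 mm wide, 6 to 47 mm above the bench) lies 4 mm behind this face. Pushing it towards the stand's +x shuts the drawer; shut, this face is at x = -116 mm of the stand
- disc_a: bronze valve disc, 26 mm diameter, 10 mm thick, about 50 g, dark dot in the middle of its faces, one of three alike; lies flat on the lapping plate in its front two thirds, at least 14 mm clear of the other discs. Origin: centre of its underside
- disc_b: bronze valve disc, 26 mm diameter, 10 mm thick, about 50 g, dark dot in the middle of its faces, one of three alike; lies flat on the lapping plate in its front two thirds, at least 14 mm clear of the other discs. Origin: centre of its underside
- disc_c: bronze valve disc, 26 mm diameter, 10 mm thick, about 50 g, dark dot in the middle of its faces, one of three alike; lies flat on the lapping plate in its front two thirds, at least 14 mm clear of the other discs. Origin: centre of its underside
- lap_ring: bystander: copper lap ring, 40 mm outside, 24 mm inside, 18 mm high, standing on the rear part of the plate. Origin: centre of its underside
- spool: bystander: blued steel spool, 36 mm diameter, 30 mm high, upright on the rear part of the plate. Origin: centre of its underside
- valve_cap: bystander: green cast-iron valve cap, 68 mm diameter, 48 mm high, on the bench right of the stand. Origin: centre of its underside
- dial: bystander: chrome dial indicator lying face up, 56 mm diameter, 20 mm thick, with a stem reaching 86 mm from its centre, on the bench beyond the stand. Origin: centre of its underside
- wrench: bystander: black steel wrench, 180 mm long, lying on the bench left of the stand. Origin: centre of its underside
- compound_jar: bystander: amber glass jar, 60 mm diameter, 62 mm high, on the bench beyond and left of the stand. Origin: centre of its underside

How it is judged (in metres and radians):
On the way, in this order (a step that is already met when the one before it is completed fails the run):
1. all three discs lie in the drawer while it is still open (x of disc_a in the frame of drawer_in between -0.094 and 0.094 m and y of disc_a in the frame of drawer_in between -0.091 and 0.091 m and z of each of disc_a, disc_b, disc_c in the frame of drawer_in below 0.03 m and x of disc_b in the frame of drawer_in between -0.094 and 0.094 m and y of disc_b in the frame of drawer_in between -0.091 and 0.091 m and x of disc_c in the frame of drawer_in between -0.094 and 0.094 m and y of disc_c in the frame of drawer_in between -0.091 and 0.091 m and value of joint drawer above 0.05 m), for 0.2 s.
2. the drawer is shut (value of joint drawer below 0.004 m), for 0.2 s.
At the end, for the whole second after the job is handed in: the drawer is shut to within 4 mm with all three discs at rest in it, and the ring and spool are within 12 mm of where they stood (x of disc_a in the frame of drawer_in between -0.094 and 0.094 m and y of disc_a in the frame of drawer_in between -0.091 and 0.091 m and z of each of disc_a, disc_b, disc_c in the frame of drawer_in below 0.03 m and x of disc_b in the frame of drawer_in between -0.094 and 0.094 m and y of disc_b in the frame of drawer_in between -0.091 and 0.091 m and x of disc_c in the frame of drawer_in between -0.094 and 0.094 m and y of disc_c in the frame of drawer_in between -0.091 and 0.091 m and value of joint drawer below 0.004 m and linear speed of each of disc_a, disc_b, disc_c below 0.02 m/s and distance of each of lap_ring, spool from where it was at the start of the episode below 0.012 m); the robot touches nothing.
It fails at once if a disc is lifted off the plate (more than 22 mm above it) (height (world z) of any of disc_a, disc_b, disc_c above 0.083 m).
It fails at once if a disc is squeezed or pressed hard (the fingers push it with more than 15 N) (contact force between the fingers and disc_a above 15 N or contact force between the fingers and disc_b above 15 N or contact force between the fingers and disc_c above 15 N).
It fails at once if the ring, spool, valve cap, dial indicator, wrench or jar is moved by more than 12 mm (distance of any of lap_ring, spool, valve_cap, dial, wrench, compound_jar from where it was at the start of the episode above 0.012 m).
It also fails if it takes over 58 s, if anything falls off the work surface, if the arm or the gripper's body presses on something with over 40 N, if the wrist force passes 120 N, or if a joint passes its speed limit or range.

## Working session

There is one attempt and no reset: what is moved stays moved. The work goes in short steps, Python scripts to look and compute and a tool call to move; the robot and the scene stay as the last step left them, time stands still between calls to the robot, and variables do not carry over. Pictures are saved under pics/ and viewed, at most 10 in all, crops included, and the job is handed in when it is done.

Besides the shell and the picture viewer there is one more tool, called after ">>>" as a command line: name --pt "numbers of a row" for each row, then --argument value for the rest. drive_tool: Moves the arm, as the interface text tells. Its arguments: {"type":"object","properties":{"targets":{"type":"array","items":{"type":"array","items":{"type":"number"}}},"grip_force":{"type":"number"}},"required":["targets"]}

```bash
mkdir -p pics; cat > h.py <<'E'
import numpy as np,cv2
from station import env
def world(p,uv,z=None):
    K=p["K"];T=np.linalg.inv(p["camera_from_world"]);u,v=uv
    r=np.array([(u-K[0,2])/K[0,0],-(v-K[1,2])/K[1,1],-1.])
    o=T[:3,3];d=T[:3,:3]@r
    if z is None: s=p["range_z"][int(round(v)),int(round(u))]
    else: s=(z-o[2])/d[2]
    return o+s*d
def save(p,n): cv2.imwrite("pics/"+n,p["frame"][:,:,::-1])
E
python3 - <<'E'
from h import *
np.set_printoptions(precision=4,suppress=True)
for n in("top","scene"):
    p=env.get_image(n);save(p,n+"0.png")
    print(n,p["K"].round(1).tolist(), np.linalg.inv(p["camera_from_world"])[:3,3])
    for l,z in(("stand",0),("disc_a",.061),("lap_ring",.061),("spool",.061),("drawer_in",.01),("latch",.027),("valve_cap",0),("dial",0),("wrench",0),("compound_jar",0)):
        for d in env.place_of(p,l)[:4]: print(l,round(d["score"],2),np.round(d["uv"],1),world(p,d["uv"],z))
    if n=="top":
        for l in("disc_a","lap_ring","spool"):
            for d in env.masks_of(p,l)[:4]:
                v,u=np.nonzero(d["region"]); print("mask",l,round(d["score"],2),u.mean(),v.mean(),len(u),world(p,(u.mean(),v.mean())))
print(env.observe())
E
```

```text
top [[440.0, 0.0, 252.9], [0.0, 440.0, 190.1], [0.0, 0.0, 1.0]] [ 0.4785 -0.0312  1.321 ]
stand 0.59 [227.2 213.8] [0.5292 0.0305 0.    ]
disc_a 0.64 [239.7 218.3] [ 0.5132 -0.0078  0.061 ]
disc_a 0.52 [241.7 236.1] [ 0.4625 -0.0125  0.061 ]
disc_a 0.38 [245.2 192.7] [ 0.5863 -0.025   0.061 ]
lap_ring 0.63 [199.  202.7] [0.5604 0.1078 0.061 ]
spool 0.68 [299.  216.7] [ 0.514  -0.1776  0.061 ]
spool 0.67 [199.7 224.5] [0.4981 0.1065 0.061 ]
spool 0.28 [242.8 235.3] [ 0.4647 -0.0157  0.061 ]
drawer_in 0.91 [262.3 211.4] [ 0.5337 -0.0746  0.01  ]
drawer_in 0.16 [382.7 204.2] [ 0.5473 -0.4355  0.01  ]
latch 0.94 [300.5 213.8] [ 0.5234 -0.1862  0.027 ]
latch 0.24 [200.9 222.6] [0.5041 0.1067 0.027 ]
latch 0.24 [122.7 155.9] [0.7065 0.3359 0.027 ]
valve_cap 0.9 [379.9 198.6] [ 0.5649 -0.4309  0.    ]
dial 0.88 [224.2 133.4] [0.7743 0.0355 0.    ]
wrench 0.96 [107.6 237.6] [0.4663 0.3872 0.    ]
wrench 0.43 [128.2 154.8] [0.7142 0.327  0.    ]
compound_jar 0.66 [124.4 155. ] [0.7139 0.3384 0.    ]
mask disc_a 0.56 237.42222222222222 217.84444444444443 45 [ 0.5144 -0.0016  0.0716]
mask disc_
[... 968 characters left out ...]
rench 0.91 [421.7 240.7] [0.4588 0.3702 0.    ]
wrench 0.62 [269.6 189.3] [ 0.5386 -0.0525  0.    ]
compound_jar 0.78 [369.7 309.6] [0.7116 0.3345 0.    ]
{'clock': 1.25, 'q': array([63.3693, 16.4035, 90.3397,  0.001 , 73.2586, -8.595 ]), 'qvel': array([-0.0021,  0.0171, -0.0992,  0.0013, -0.0408,  0.0513]), 'tau': array([ -0.0007, -40.5964, -29.2928,  -0.0002,   0.0006,   0.    ]), 'ee_pos': array([0.209 , 0.6418, 0.2313]), 'eef_rot': array([[-0.9509,  0.3096, -0.    ],
       [ 0.3096,  0.9509, -0.    ],
       [ 0.    , -0.    , -1.    ]]), 'wrist_force': array([ 0.4871, -0.1403,  0.5758]), 'ft_torque': array([ 0.0136, -0.0086, -0.024 ]), 'grip_force': 0.0, 'opening': 0.08560928423176216}
```

```bash
python3 - <<'E'
import cv2
a=cv2.imread("pics/top0.png")[140:300,150:350]
cv2.imwrite("pics/top0c.png",cv2.resize(a,None,fx=3.7,fy=3.7,interpolation=cv2.INTER_CUBIC))
E
```

```text
(no output)
```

View pics/top0c.png

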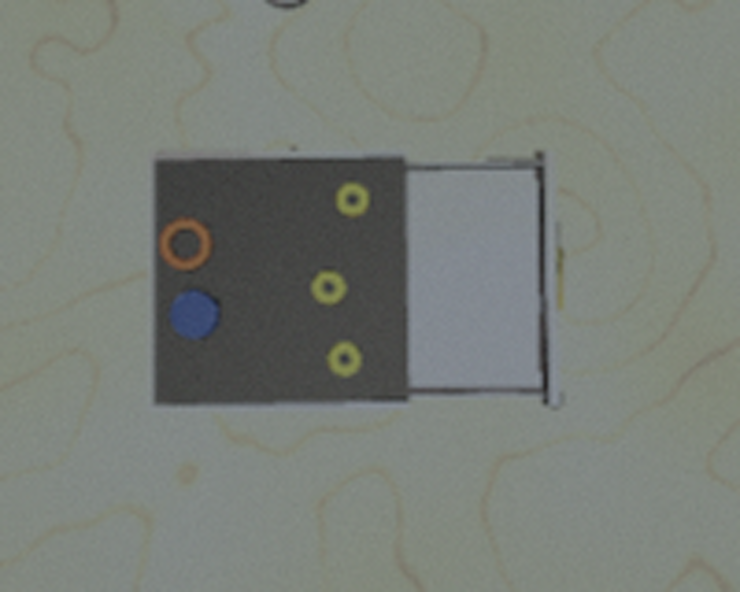

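The top view shows the plate at about crop (155–408, 158–403) with its open edge facing world −y. The three discs are at crop (352,199), (328,287) and (344,359). The ring (185,244) and spool (194,315) stand well to the rear. The latch is at (560,278).

```bash
python3 - <<'E'
from h import *
np.set_printoptions(precision=4,suppress=True)
p=env.get_image("top")
c=lambda x,y,z:world(p,(150+(x-1.35)/3.7,140+(y-1.35)/3.7),z)[:2]
for n,x,y,z in(("edgeL",405,160,.061),("edgeR",408,399,.061),("backL",155,158,.069),("backR",155,403,.069),("frontL",542,152,.047),("frontR",549,404,.047),("d",352,199,.071),("d",328,287,.071),("d",344,359,.071),("ring",185,244,.079),("spool",194,315,.091),("latchA",561,250,.035),("latchB",561,307,.035)): print(n,c(x,y,z))
hsv=cv2.cvtColor(p["frame"],cv2.COLOR_RGB2HSV)
m=cv2.inRange(hsv,(20,90,70),(38,255,255)); m[:,:210]=0;m[:,256:]=0;m[:185]=0;m[250:]=0
m=cv2.morphologyEx(m,cv2.MORPH_CLOSE,np.ones((3,3),np.uint8))
n,_,s,ce=cv2.connectedComponentsWithStats(m)
for i in range(1,n):
    if s[i,4]>15: print(s[i],ce[i],world(p,ce[i],.070))
E
```

```text
edgeL [ 0.6138 -0.0656]
edgeR [ 0.4292 -0.0636]
backL [0.6186 0.1276]
backR [0.4309 0.1294]
frontL [ 0.6194 -0.1742]
frontR [ 0.4223 -0.1734]
d [ 0.5834 -0.0238]
d [ 0.5161 -0.004 ]
d [ 0.461  -0.0152]
ring [0.551  0.1041]
spool [0.4967 0.0967]
latchA [ 0.5424 -0.1881]
latchB [ 0.4974 -0.1867]
[241 189   9   9  59] [244.8475 193.4237] [ 0.5835 -0.024   0.07  ]
[235 213   8   9  56] [238.3929 217.2321] [ 0.5161 -0.0043  0.07  ]
[239 233   8   8  46] [242.6087 236.3261] [ 0.4619 -0.0152  0.07  ]
```

>>> drive_tool --pt "0 0 0 0 0 9 -0.7" --pt "0 0 0 0 0 9 -0.7" --pt "0 0 0 0 0 9 -0.7" --pt "0 0 0 0 0 9 -0.7" --pt "0 0 0 0 0 9 -0.7" --pt "0 0 0 0 0 9 -0.7" --pt "0 0 0 0 0 9 -0.7" --pt "0 0 0 0 0 9 -0.7" --pt "0 0 0 0 0 9 -0.7" --pt "0 0 0 0 0 9 -0.7" --grip_force 20

```text
clock: 2.3
ee_pos: [0.209, 0.6418, 0.2313]
eef_rot: [[0.0, 1.0, 0.0], [1.0, -0.0, -0.0], [-0.0, 0.0, -1.0]]
wrist_force: [-0.1, -0.3, 0.0]
opening: 0.013
grip_force: 0.0
```

>>> drive_tool --pt "-24.28 12.28 2 0 0 0 -0.7" --pt "-24.28 12.28 2 0 0 0 -0.7" --pt "-24.28 12.28 2 0 0 0 -0.7" --pt "-24.28 12.28 2 0 0 0 -0.7" --pt "-24.28 12.28 2 0 0 0 -0.7" --pt "-24.28 12.28 2 0 0 0 -0.7" --pt "-24.28 12.28 2 0 0 0 -0.7" --pt "-24.28 12.28 2 0 0 0 -0.7" --pt "-24.28 12.28 2 0 0 0 -0.7" --pt "-24.28 12.28 2 0 0 0 -0.7" --pt "-24.28 12.28 2 0 0 0 -0.7" --pt "-24.28 12.28 2 0 0 0 -0.7"

```text
clock: 3.5
ee_pos: [0.4794, 0.1057, 0.1877]
eef_rot: [[-0.001, 1.0, 0.001], [1.0, 0.001, 0.0], [0.0, 0.001, -1.0]]
wrist_force: [1.0, 0.9, 0.7]
opening: 0.0129
grip_force: 0.0
```

>>> drive_tool --pt "-2.4 1.3 2 0 0 0 -0.7" --pt "-2.4 1.3 2 0 0 0 -0.7" --pt "-2.4 1.3 2 0 0 0 -0.7" --pt "-2.4 1.3 2 0 0 0 -0.7" --pt "-2.4 1.3 2 0 0 0 -0.7"

```text
clock: 4.0
ee_pos: [0.5114, 0.0484, 0.1383]
eef_rot: [[-0.001, 1.0, 0.001], [1.0, 0.001, 0.0], [0.0, 0.001, -1.0]]
wrist_force: [0.2, -0.5, 0.0]
opening: 0.0128
grip_force: 0.0
```

>>> drive_tool --pt "-0.42 0.18 1.5 0 0 0 -0.7" --pt "-0.42 0.18 2.5 0 0 0 -0.7" --pt "-0.42 0.18 2.95 0 0 0 -0.7" --pt "-0.42 0.18 2.95 0 0 0 -0.7" --pt "-0.42 0.18 2.95 0 0 0 -0.7"

```text
clock: 4.5
ee_pos: [0.5165, 0.0378, 0.0651]
eef_rot: [[-0.001, 1.0, 0.002], [1.0, 0.001, -0.0], [-0.0, 0.002, -1.0]]
wrist_force: [-0.3, 0.5, 0.6]
opening: 0.0129
grip_force: 0.0
```

```bash
python3 - <<'E'
from h import *
p=env.get_image("top");q=env.get_image("scene")
a=p["frame"][170:260,180:310];b=q["frame"][120:230,200:360]
f=lambda a:cv2.resize(a,(390*2//2*1,300),interpolation=cv2.INTER_CUBIC)
cv2.imwrite("pics/s1.png",np.hstack([cv2.resize(a,(390,270)),cv2.resize(b,(392,270))])[:,:,::-1])
E
```

```text
(no output)
```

View pics/s1.png

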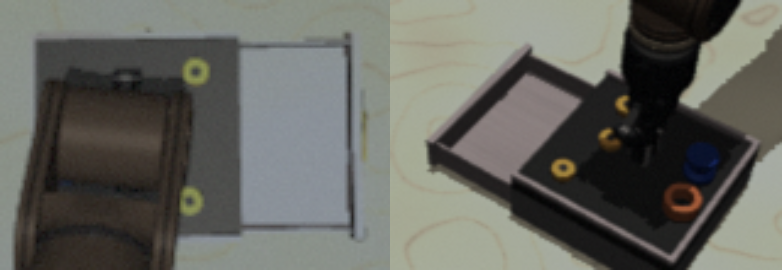

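The fingers sit just behind the middle disc, at about (635,140) in the scene half of the view. The plate behind them is clear, so I'll sweep.

>>> drive_tool --pt "-0.25 0 0 0 0 0 -0.7" --pt "-0.5 0 0 0 0 0 -0.7" --pt "-0.8 0 0 0 0 0 -0.7" --pt "-1.1 0 0 0 0 0 -0.7" --pt "-1.4 0 0 0 0 0 -0.7" --pt "-1.7 0 0 0 0 0 -0.7" --pt "-2.0 0 0 0 0 0 -0.7" --pt "-2.3 0 0 0 0 0 -0.7" --pt "-2.6 0 0 0 0 0 -0.7" --pt "-2.9 0 0 0 0 0 -0.7" --pt "-3.2 0 0 0 0 0 -0.7" --pt "-3.5 0 0 0 0 0 -0.7"

```text
clock: 5.8
ee_pos: [0.5155, -0.051, 0.0636]
eef_rot: [[0.001, 1.0, -0.0], [1.0, -0.001, -0.0], [-0.0, -0.0, -1.0]]
wrist_force: [0.1, 0.1, -0.1]
opening: 0.0131
grip_force: 0.0
```

>>> drive_tool --pt "-0.3 0 0 0 0 0 -0.7" --pt "-0.6 0 0 0 0 0 -0.7" --pt "-0.9 0 0 0 0 0 -0.7" --pt "-1.1 0 0 0 0 0 -0.7" --pt "-1.1 0 0 0 0 0 -0.7" --pt "-1.1 0 -2.5 0 0 0 -0.7" --pt "-1.1 0 -2.5 0 0 0 -0.7" --pt "-1.1 0 -2.5 0 0 0 -0.7"

```text
clock: 6.6
ee_pos: [0.5178, -0.0785, 0.1293]
eef_rot: [[0.0, 1.0, 0.007], [1.0, -0.0, -0.002], [-0.002, 0.007, -1.0]]
wrist_force: [-0.1, -0.4, -0.5]
opening: 0.013
grip_force: 0.0
```

```bash
python3 - <<'E'
from h import *
p=env.get_image("top");q=env.get_image("scene")
a=p["frame"][170:260,180:310];b=q["frame"][120:230,200:360]
cv2.imwrite("pics/s2.png",np.hstack([cv2.resize(a,(390,270)),cv2.resize(b,(392,270))])[:,:,::-1])
E
```

```text
(no output)
```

View pics/s2.png

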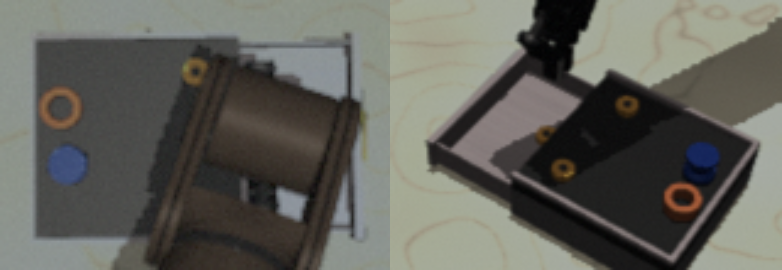

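The scene half shows the first disc lying in the drawer at about (545,133), with the other two undisturbed on the plate. Next is the disc at x = 0.5835.

>>> drive_tool --pt "3.8 2.68 0 0 0 0 -0.7" --pt "3.8 2.68 0 0 0 0 -0.7" --pt "3.8 2.68 0 0 0 0 -0.7" --pt "3.8 2.68 0.5 0 0 0 -0.7" --pt "3.8 2.68 1.5 0 0 0 -0.7" --pt "3.8 2.68 1.8 0 0 0 -0.7" --pt "3.8 2.68 1.8 0 0 0 -0.7" --pt "3.8 2.68 1.8 0 0 0 -0.7"

```text
clock: 7.5
ee_pos: [0.5822, 0.0163, 0.0808]
eef_rot: [[0.002, 1.0, -0.001], [1.0, -0.002, -0.0], [-0.0, -0.001, -1.0]]
wrist_force: [0.2, 0.6, 0.0]
opening: 0.0131
grip_force: 0.0
```

>>> drive_tool --pt "0.1 0.05 0.4 0 0 0 -0.7" --pt "0.1 0.05 0.65 0 0 0 -0.7" --pt "0.1 0.05 0.65 0 0 0 -0.7" --pt "-0.2 0.05 0.65 0 0 0 -0.7" --pt "-0.5 0.05 0.65 0 0 0 -0.7" --pt "-0.8 0.05 0.65 0 0 0 -0.7" --pt "-1.1 0.05 0.65 0 0 0 -0.7" --pt "-1.4 0.05 0.65 0 0 0 -0.7" --pt "-1.7 0.05 0.65 0 0 0 -0.7" --pt "-2.0 0.05 0.65 0 0 0 -0.7" --pt "-2.3 0.05 0.65 0 0 0 -0.7" --pt "-2.6 0.05 0.65 0 0 0 -0.7"

```text
clock: 8.7
ee_pos: [0.5839, -0.0485, 0.0649]
eef_rot: [[0.001, 1.0, 0.0], [1.0, -0.001, -0.0], [-0.0, 0.0, -1.0]]
wrist_force: [0.1, 0.1, 1.2]
opening: 0.0131
grip_force: 0.2
```

>>> drive_tool --pt "-0.3 0 0 0 0 0 -0.7" --pt "-0.6 0 0 0 0 0 -0.7" --pt "-0.9 0 0 0 0 0 -0.7" --pt "-1.1 0 0 0 0 0 -0.7" --pt "-1.1 0 0 0 0 0 -0.7" --pt "-1.1 0 -2.5 0 0 0 -0.7" --pt "-1.1 0 -2.5 0 0 0 -0.7" --pt "-1.1 0 -2.5 0 0 0 -0.7"

```text
clock: 9.5
ee_pos: [0.5862, -0.0759, 0.131]
eef_rot: [[0.0, 1.0, 0.007], [1.0, -0.0, -0.002], [-0.002, 0.007, -1.0]]
wrist_force: [0.7, 0.4, -0.4]
opening: 0.0127
grip_force: 0.0
```

>>> drive_tool --pt "4.1 -4.92 0 0 0 0 -0.7" --pt "4.1 -4.92 0 0 0 0 -0.7" --pt "4.1 -4.92 0 0 0 0 -0.7" --pt "4.1 -4.92 0 0 0 0 -0.7" --pt "4.1 -4.92 0.5 0 0 0 -0.7" --pt "4.1 -4.92 1.5 0 0 0 -0.7" --pt "4.1 -4.92 1.8 0 0 0 -0.7" --pt "4.1 -4.92 1.8 0 0 0 -0.7" --pt "4.1 -4.92 1.8 0 0 0 -0.7"

```text
clock: 10.4
ee_pos: [0.4617, 0.0266, 0.0823]
eef_rot: [[0.001, 1.0, -0.0], [1.0, -0.001, -0.0], [-0.0, -0.0, -1.0]]
wrist_force: [0.3, 0.8, 0.2]
opening: 0.0129
grip_force: 0.0
```

```bash
python3 - <<'E'
from h import *
p=env.get_image("top");q=env.get_image("scene")
a=p["frame"][170:260,180:310];b=q["frame"][120:230,200:360]
cv2.imwrite("pics/s3.png",np.hstack([cv2.resize(a,(390,270)),cv2.resize(b,(392,270))])[:,:,::-1])
E
```

```text
(no output)
```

View pics/s3.png

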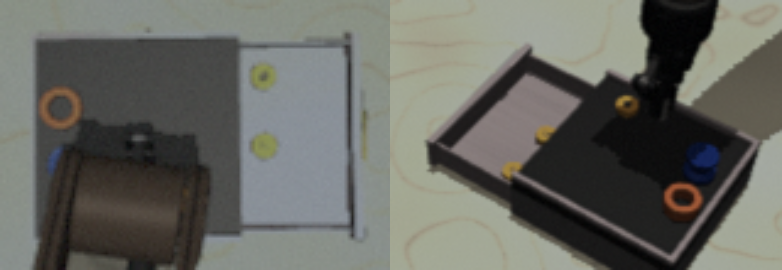

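Two discs now lie in the drawer, at (263,76) and (263,145) in the top half. The third is still on the plate in front of the fingers, at (627,105) in the scene half.

>>> drive_tool --pt "0 0 0.4 0 0 0 -0.7" --pt "0 0 0.7 0 0 0 -0.7" --pt "0 0 0.7 0 0 0 -0.7" --pt "-0.3 0 0.7 0 0 0 -0.7" --pt "-0.6 0 0.7 0 0 0 -0.7" --pt "-0.9 0 0.7 0 0 0 -0.7" --pt "-1.2 0 0.7 0 0 0 -0.7" --pt "-1.5 0 0.7 0 0 0 -0.7" --pt "-1.8 0 0.7 0 0 0 -0.7" --pt "-2.1 0 0.7 0 0 0 -0.7" --pt "-2.4 0 0.7 0 0 0 -0.7" --pt "-2.7 0 0.7 0 0 0 -0.7"

```text
clock: 11.7
ee_pos: [0.4609, -0.0409, 0.0649]
eef_rot: [[0.001, 1.0, 0.0], [1.0, -0.001, 0.0], [0.0, 0.0, -1.0]]
wrist_force: [1.3, 0.5, 0.7]
opening: 0.0129
grip_force: 0.3
```

>>> drive_tool --pt "-0.3 0 0 0 0 0 -0.7" --pt "-0.6 0 0 0 0 0 -0.7" --pt "-0.9 0 0 0 0 0 -0.7" --pt "-1.2 0 0 0 0 0 -0.7" --pt "-1.4 0 0 0 0 0 -0.7" --pt "-1.4 0 0 0 0 0 -0.7" --pt "-1.4 0 -2.0 0 0 0 -0.7" --pt "-1.4 0 -2.5 0 0 0 -0.7" --pt "-1.4 0 -2.5 0 0 0 -0.7"

```text
clock: 12.6
ee_pos: [0.4629, -0.0759, 0.1302]
eef_rot: [[0.0, 1.0, 0.006], [1.0, -0.0, -0.002], [-0.002, 0.006, -1.0]]
wrist_force: [0.2, -0.2, -0.7]
opening: 0.0127
grip_force: 0.0
```

>>> drive_tool --pt "-6.6 2.4 0 0 0 0 -1" --pt "-6.6 2.4 0 0 0 0 -1" --pt "-6.6 2.4 0 0 0 0 -1" --pt "-6.6 2.4 0 0 0 0 -1" --pt "-6.6 2.4 0 0 0 0 -1" --pt "-6.6 2.4 0 0 0 0 -1" --pt "-6.6 2.4 0 0 0 0 -1"

```text
clock: 13.3
ee_pos: [0.5197, -0.2387, 0.1259]
eef_rot: [[-0.0, 1.0, -0.002], [1.0, 0.0, 0.002], [0.002, -0.002, -1.0]]
wrist_force: [0.4, 0.6, 0.1]
opening: -0.0003
grip_force: 0.0
```

```bash
python3 - <<'E'
from h import *
p=env.get_image("top");q=env.get_image("scene")
a=p["frame"][170:260,180:310];b=q["frame"][120:230,200:360]
cv2.imwrite("pics/s4.png",np.hstack([cv2.resize(a,(390,270)),cv2.resize(b,(392,270))])[:,:,::-1])
E
```

```text
(no output)
```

View pics/s4.png

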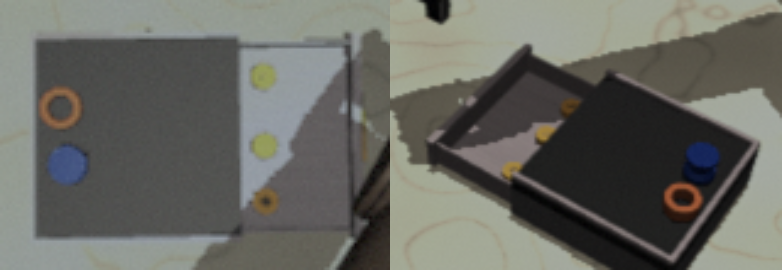

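All three discs lie flat in the drawer, at (263,76), (263,145) and (265,200). The ring and spool haven't moved. Now I'll descend in front of the latch.

>>> drive_tool --pt "0 0 1.5 0 0 0 -1" --pt "0 0 3 0 0 0 -1" --pt "0 0 4.1 0 0 0 -1" --pt "0 0 4.1 0 0 0 -1" --pt "0.5 0 4.1 0 0 0 -1" --pt "0.9 0 4.1 0 0 0 -1" --pt "1.2 0 4.1 0 0 0 -1" --pt "1.4 0 4.1 0 0 0 -1" --pt "1.6 0 4.1 0 0 0 -1" --pt "1.8 0 4.1 0 0 0 -1" --pt "2.0 0 4.1 0 0 0 -1"

```text
clock: 14.5
ee_pos: [0.5214, -0.1909, 0.0256]
eef_rot: [[0.001, 1.0, 0.001], [1.0, -0.0, -0.002], [-0.002, 0.001, -1.0]]
wrist_force: [-0.5, -2.5, 1.8]
opening: -0.0002
grip_force: 1.2
```

>>> drive_tool --pt "0.25 0 0 0 0 0 -1" --pt "0.5 0 0 0 0 0 -1" --pt "0.75 0 0 0 0 0 -1" --pt "1.0 0 0 0 0 0 -1" --pt "1.3 0 0 0 0 0 -1" --pt "1.6 0 0 0 0 0 -1" --pt "1.9 0 0 0 0 0 -1" --pt "2.2 0 0 0 0 0 -1" --pt "2.5 0 0 0 0 0 -1" --pt "2.8 0 0 0 0 0 -1" --pt "3.0 0 0 0 0 0 -1" --pt "3.2 0 0 0 0 0 -1"

```text
clock: 15.7
ee_pos: [0.5205, -0.1098, 0.0246]
eef_rot: [[0.0, 1.0, -0.001], [1.0, -0.0, 0.0], [0.0, -0.001, -1.0]]
wrist_force: [1.3, -2.1, 1.2]
opening: -0.0002
grip_force: 1.1
```

>>> drive_tool --pt "0.12 0 0 0 0 0 -1" --pt "0.24 0 0 0 0 0 -1" --pt "0.36 0 0 0 0 0 -1" --pt "0.45 0 0 0 0 0 -1" --pt "0.45 0 0 0 0 0 -1"

```text
clock: 16.2
ee_pos: [0.5204, -0.0985, 0.0246]
eef_rot: [[0.001, 1.0, -0.001], [1.0, -0.001, 0.001], [0.001, -0.001, -1.0]]
wrist_force: [0.6, -0.1, -0.1]
opening: 0.0
grip_force: 0.2
```

>>> drive_tool --pt "0.08 0 0 0 0 0 -1" --pt "0.16 0 0 0 0 0 -1" --pt "0.24 0 0 0 0 0 -1" --pt "0.24 0 0 0 0 0 -1"

```text
clock: 16.6
ee_pos: [0.5205, -0.0927, 0.0246]
eef_rot: [[0.001, 1.0, -0.001], [1.0, -0.001, 0.001], [0.001, -0.001, -1.0]]
wrist_force: [0.5, -1.5, -0.2]
opening: -0.0002
grip_force: 0.4
```

>>> drive_tool --pt "0.06 0 0 0 0 0 -1" --pt "0.12 0 0 0 0 0 -1" --pt "0.16 0 0 0 0 0 -1" --pt "0.16 0 0 0 0 0 -1"

```text
clock: 17.0
ee_pos: [0.5205, -0.0918, 0.0247]
eef_rot: [[-0.002, 1.0, -0.001], [1.0, 0.002, -0.006], [-0.006, -0.001, -1.0]]
wrist_force: [-1.0, -12.0, -2.7]
opening: 0.0002
grip_force: 5.8
```

The force rose to 12 N and motion stalled at y = −0.092, where the shut stop was expected. I'll back off and check.

>>> drive_tool --pt "-0.5 0 0 0 0 0 -1" --pt "-2 0 0 0 0 0 -1" --pt "-4 0 0 0 0 0 -1" --pt "-6 0 0 0 0 0 -1" --pt "-6 0 -4 0 0 0 -1" --pt "-6 0 -4 0 0 0 -1" --pt "-6 0 -4 0 0 0 -1" --pt "-6 0 -4 0 0 0 -1" --pt "-6 0 -4 0 0 0 -1"

```text
clock: 17.9
ee_pos: [0.5199, -0.2382, 0.1236]
eef_rot: [[0.001, 1.0, -0.002], [1.0, -0.001, 0.002], [0.002, -0.002, -1.0]]
wrist_force: [0.4, -0.4, -1.4]
opening: 0.0
grip_force: 0.0
```

```bash
python3 - <<'E'
from h import *
p=env.get_image("top");q=env.get_image("scene")
a=p["frame"][170:260,180:310];b=q["frame"][120:230,200:360]
cv2.imwrite("pics/s5.png",np.hstack([cv2.resize(a,(390,270)),cv2.resize(b,(392,270))])[:,:,::-1])
for d in env.place_of(p,"latch")[:2]: print(d["score"],world(p,d["uv"],.027))
E
```

```text
0.81 [ 0.52220353 -0.08139187  0.027     ]
```

View pics/s5.png

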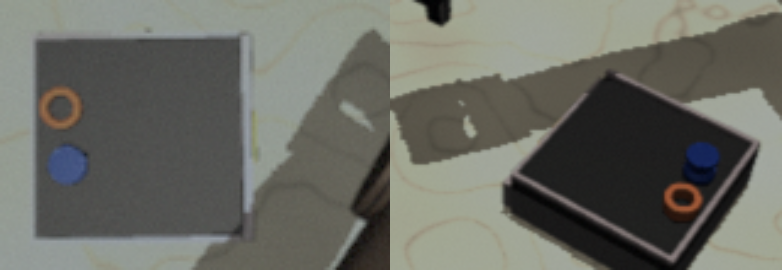

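The drawer front sits against the stand, at x ≈ 248 in the top half, and the latch measures y = −0.081 against an expected −0.082. The ring and spool are in place and the arm is clear, so I'm handing in.

```bash
python3 -c "
from station import env
print(env.close_job())"
```

```text
the job is handed in; nothing more can be done
None
```

All three discs were swept into the drawer and it was pushed shut against its stop; the ring and spool still stood in place in the last picture, and I handed the job in at about 18 s (no verdict was returned).

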